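# Mark a base through the round jig with the spring punch

## Robot

A 7-joint arm with a two-finger parallel gripper is mounted at the origin on the work surface; the furniture and walls round the work are solid. World frame = base frame: x ahead of the robot, y to its left, z up, the work surface at z = 0. Lengths are in m, angles in rad, forces in N, time in s.
With the tool pointing down it reaches from about 0.4 to 0.875 m from the base axis. Payload 6.5 kg.
Tool frame: the origin (TCP) lies midway between the tips of the shut fingers; the grasp point (between the pads) lies 19 mm behind it; z points along the fingers, y is the line along which they close (so a half turn about z gives the same grasp; the last joint's range is limited). The gripper opens to 85 mm and grips with 20 to 120 N. Pads are 22 mm wide; open, the fingers measure 114 mm over their backs; the gripper's body (76 mm by 85 mm) begins 54 mm behind the grasp point. The pads swing forward as they close: fully open they stand 13 mm farther back than shut.
Start: joints at [1.16, 0.536, -0.004, 1.538, 0.003, 1.067, -0.071], TCP at [0.22, -0.612, 0.231] pointing down, gripper open.
Joint ranges: [-2.7, 2.7], [-0.37, 2.16], [-1.27, 1.26], [0.24, 2.4], [-1.31, 4.45], [0.19, 1.91], [-2.76, 2.76]. Speed limits (rad/s): [2.39, 2.39, 3.14, 3.14, 3.14, 3.14, 3.14].

## Interface

Orientations are given as a rotation vector (axis times angle).
In Python, from cell import sensors, imaging, order gives the robot as it stands.
- The arm moves only by the tool drive_tool, never from a script. Its argument "deltas" is a list of rows, each an object of numbers: "x", "y", "z": the shift along the world's x, y, z in mm; "wx", "wy", "wz": the turn, a rotation vector about the world's x, y, z in units of 8 degrees (1.0 is 8 degrees); "grip": the finger opening in mm, from 0 to 85.4. A call has 1 to 20 rows; each row is the pose to reach, as a shift and turn from the pose commanded when the call began; what a row does not reach only later rows make up. A row lasts 1/8 s, in which the tool goes at most 62.5 mm and 10.7 degrees, less where a joint would pass 70% of its speed; a pose out of reach is approached as far as the arm can. A call with a gripper value outside its range is refused whole. The fingers move at their own pace and stop on an object; the grip force is fixed at half the most. Time passes only in rows, so rows that repeat a pose let the fingers close. It gives the time, the measured TCP pose, the force, the opening and the grip force at its end, in the units of the state.
- sensors.read_state(): the state, without advancing time (a new reading comes with each control period).
- imaging.snapshot(name): name is "scene" or "top" or "wrist"; returns the picture (480x640x3 uint8, red, green, blue); there is no depth.
- imaging.camera_info(name): a dict with "intrinsics" (3x3 intrinsics, pixels), "R" (3x3) and "t" (3): a world point X has camera coordinates R X + t. Camera axes: x right, y down, z forward; pixel columns grow to the right and rows downward; lengths in m; the calibration is good to about 2 mm. The wrist camera is an equidistant fisheye: a pixel r from the principal point sees the ray r / f radians off the axis. A picture is of the moment at which its call begins: read the wrist's pose just before it. camera_info takes no time and is no camera call; for the wrist camera it gives the pose at the moment of the call.
- order.hand_in(): hands the job in; it is judged then, once.
The state is a dict: "time_s": time; "joint_positions": joint angles; "dq": joint speeds; "joint_torque": joint torques, N m; "position": TCP position; "eef_rot": TCP orientation; "force": force on the tool from outside, world axes, zero at the start; "wrist_torque": the same for the moment, N m; "grip_width": finger opening in m; "finger_force": force on a finger pad.
Only numpy, scipy, OpenCV 4.12 (cv2) and the standard library are available. Lean on these libraries where they do the work, as an engineer would, in place of code of your own. Each camera call takes 0.05 s, during which the arm holds its last target. There are 200 camera calls.

## Task

Mark the centre of the model base that is hidden inside the round jig: take the spring punch out of its wooden stand, put its nose down the guide hole of the round jig and press it straight down until it trips with a snap, but stop there and do not ram it on into the base. Then stand the punch back in the hole of its stand, upright and fully down on its collar, and let go. Do not push the punch against the square jig, and leave the glue bottle, mixing cup and loose bottle cap where they are.

Things in the scene. Friction and masses are not known exactly. Their poses are not given: they have to be found in the camera images.
- punch: spring punch of plain steel, upright in the stand's hole at first, 118 mm long, 0.35 to 0.6 kg. Origin: tip of its nose before it trips; z up its axis. From below: nose, 6 mm thick with 4 mm conical point, z 0 to 34; sleeve, 14 mm, z 34 to 62; collar, 24 mm, z 62 to 67, rests on the stand's top; ringed grip, 18 mm, z 67 to 110 (take it here); cap, 20 mm, to z 118
- nose_tip (a point): tip of the punch's nose. Pressed, the nose slides up into the sleeve: it starts to move at about 9 N and the force grows to about 13 N at 3 to 4 mm, then falls away; by 6 mm it trips: the nose jumps in to its stop at 7.5 mm and stays there for good, and the force drops to under 2 N. Some 2 mm farther down the nose meets the base again, now solid
- jig_round: the round jig: fixed aluminium drum, 52 mm diameter, 40 mm high, a guide hole down its axis. Origin: centre of its underside, z up. The base to be marked lies hidden in the hole, its surface 9 to 23 mm below the mouth (on shims, different each time); it is solid and must not be pressed with more than 20 N
- guide_round (a point): centre of the mouth of the round jig's guide hole, at the jig's top, 40 mm above the table. The hole is a funnel about 20 mm wide at the mouth, narrowing to 9 mm in 5 mm of depth
- jig_square: the square jig: fixed aluminium block 48 x 48 x 40 mm with the same guide hole; not to be used. Origin: centre of its underside
- stand: the punch's stand: fixed pale wooden block 44 x 44 x 70 mm on a thin 50 mm square foot, with a through hole of 17.5 mm diameter down its axis. Origin: centre of its underside, z up. (Mind the fixed desk lamp: its head hangs 0.58 to 0.64 m above the table at x 0.20 to 0.32, y above -0.23; keep the elbow and wrist to the right of it.)
- stand_mouth (a point): centre of the mouth of the stand's hole, at the stand's top, 70 mm above the table. With the punch fully down, its collar lies on this top and the punch's origin is 62 mm below this point
- glue: square glue bottle with a screw cap, 44 x 44 x 62 mm, loose, left of the jigs and stand. Origin: centre of its underside
- cup: shallow metal mixing cup, 54 mm diameter, 10 mm high, loose, left of the jigs and stand, nearer the robot. Origin: centre of its underside
- bcap: loose plastic bottle cap lying on the table, 33 mm diameter, 19 mm high, on the robot's side of the jigs and stand. Origin: centre of its underside
Mind the look-alikes: they are no part of the job. Leave any orange or yellow look-alike of the jig_round alone.

How it is judged:
On the way, in this order (a step that is already met when the one before it is completed fails the run):
1. the still cocked punch stands upright with its nose down the round jig's guide hole, its tip pressing on the base (z of nose_tip in the frame of guide_round below -0.0075 m and horizontal distance between nose_tip and guide_round below 0.003 m and angle between punch's own z axis and vertical below 0.12 rad and z of nose_tip in the frame of punch below 0.004 m and contact force between punch and jig_round above 2 N), for 0.05 s.
2. the punch has tripped (its nose has jumped in) while its nose was down that hole and the punch upright (z of nose_tip in the frame of guide_round below -0.004 m and horizontal distance between nose_tip and guide_round below 0.004 m and angle between punch's own z axis and vertical below 0.12 rad and z of nose_tip in the frame of punch above 0.0065 m), for 0.05 s.
At the end, for the whole second after the job is handed in: The punch, tripped (nose in by more than 6.5 mm), stands at rest in the stand's hole: axis within 6 mm and 0.08 rad of upright, collar within 3 mm of the stand's top, released (horizontal distance between punch and stand_mouth below 0.006 m and z of punch in the frame of stand_mouth below -0.059 m and angle between punch's own z axis and vertical below 0.08 rad and z of nose_tip in the frame of punch above 0.0065 m and linear speed of punch below 0.02 m/s and contact force between punch and the fingers below 0.1 N); the robot touches nothing.
It fails at once if the punch or the robot presses the round jig or the base in it with more than 20 N (contact force between any of punch, the arm and jig_round above 20 N).
It fails at once if the punch is pushed against the square jig (over 3 N) (contact force between punch and jig_square above 3 N).
It fails at once if the glue bottle, mixing cup or loose bottle cap is moved more than 15 mm (distance of any of bcap, glue, cup from where it was at the start of the episode above 0.015 m).
It also fails if it takes over 51 s, if anything falls off the work surface, if the arm or the gripper's body presses on something with over 40 N, if the wrist force passes 120 N, or if a joint passes its speed limit or range.

## Working session

There is one attempt and no reset: what is moved stays moved. The work goes in short steps, Python scripts to look and compute and a tool call to move; the robot and the scene stay as the last step left them, time stands still between calls to the robot, and variables do not carry over. Pictures are saved under pics/ and viewed, at most 10 in all, crops included, and the job is handed in when it is done.

Besides the shell and the picture viewer there is one more tool, called after "Emit:" as name(argument=value, ...) on one line, values as JSON. drive_tool: Moves the arm, as the interface text tells. Its arguments: {"type":"object","properties":{"deltas":{"type":"array","items":{"type":"object","properties":{"x":{"type":"number"},"y":{"type":"number"},"z":{"type":"number"},"wx":{"type":"number"},"wy":{"type":"number"},"wz":{"type":"number"},"grip":{"type":"number"}}}}},"required":["deltas"]}

```bash
mkdir -p pics; python3 - <<'E'
from cell import sensors, imaging
import cv2,numpy as np
s=sensors.read_state()
for k in("time_s","position","eef_rot","force","grip_width"):print(k,s[k])
for n in("scene","top"):
    cv2.imwrite(f"pics/{n}0.png",imaging.snapshot(n)[...,::-1])
    c=imaging.camera_info(n);print(n,c)
E
```

```text
time_s 0.0
position [ 0.21945141 -0.6111464   0.23039866]
eef_rot [-3.09330697e+00 -5.38734806e-01  6.54861866e-04]
force [ 1.08979934  0.02893497 -0.70492326]
grip_width 0.08576092285076244
scene {'intrinsics': array([[577.17776851,   0.        , 308.86356595],
       [  0.        , 577.17776851, 242.59651767],
       [  0.        ,   0.        ,   1.        ]]), 'R': array([[ 0.55885532, -0.82893332,  0.02345797],
       [-0.3823406 , -0.28266405, -0.87972536],
       [ 0.73586439,  0.48267026, -0.47490317]]), 't': array([-0.46746683,  0.11438013,  0.76873457])}
top {'intrinsics': array([[503.16278071,   0.        , 310.77503135],
       [  0.        , 503.16278071, 236.22256583],
       [  0.        ,   0.        ,   1.        ]]), 'R': array([[-0.0224407 , -0.99974464, -0.00265753],
       [-0.99870769,  0.02253851, -0.04555181],
       [ 0.04560007,  0.00163188, -0.99895844]]), 't': array([-0.34377085,  0.37469659,  0.90616708])}
```

View pics/scene0.png

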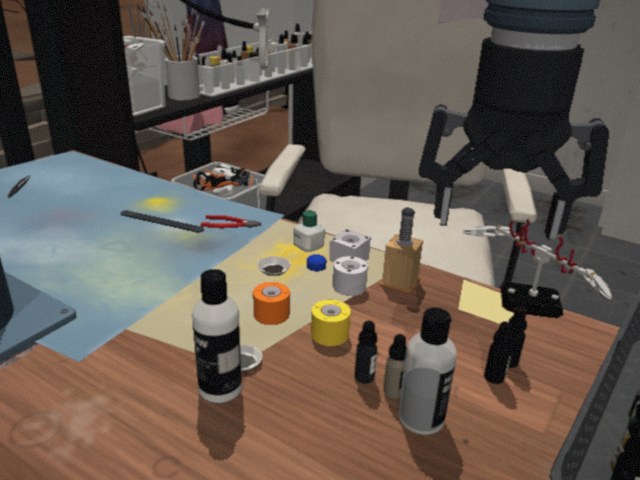

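View pics/top0.png

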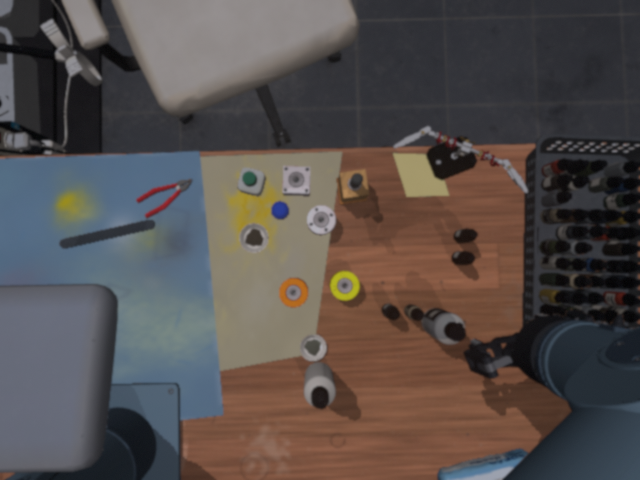

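Top view: the aluminium drum is at (321,219), the square jig at (296,180), the stand with the punch at (354,184), and the bottle cap at (280,210). The orange drum (294,292) and yellow drum (345,286) are look-alikes. The plain aluminium drum fits "jig_round", and I'll check it in an enlarged crop.

```bash
python3 - <<'E'
import cv2,numpy as np
a=cv2.imread("pics/top0.png")[155:255,275:385]
b=cv2.imread("pics/scene0.png")[195:305,320:430]
a=cv2.resize(a,None,fx=5,fy=5,interpolation=cv2.INTER_CUBIC);a=a[:500]
b=cv2.resize(b,(500,500),interpolation=cv2.INTER_CUBIC)
cv2.imwrite("pics/c1.png",cv2.resize(np.hstack([a[:,:400],b[:,:400]]),(800,500)))
cv2.imwrite("pics/ct.png",cv2.resize(cv2.imread("pics/top0.png")[155:255,275:385],(770,700-100*0),interpolation=cv2.INTER_CUBIC)[:600])
E
```

```text
(no output)
```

View pics/ct.png

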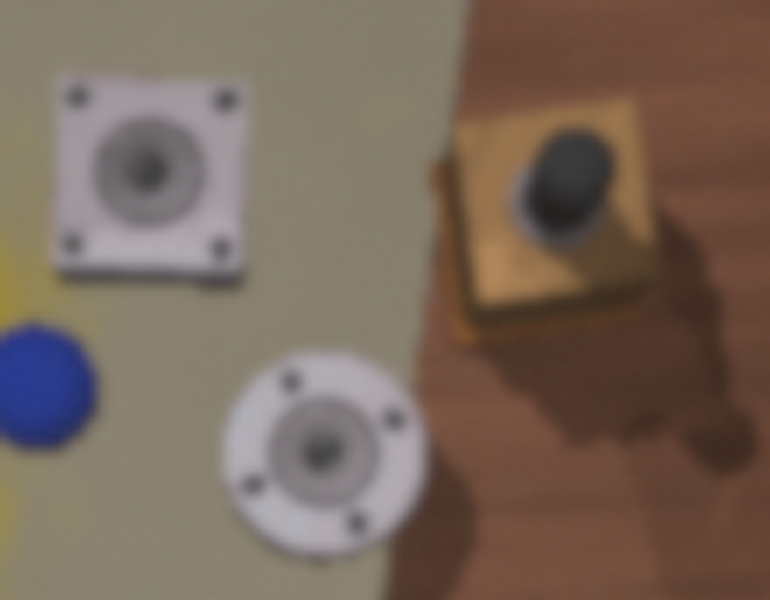

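The crop confirms plain aluminium round and square jigs. The round jig's funnel centre is at about (321.0,219.0), the stand's top centre at (353.9,183.4), and the punch cap at (357.1,177.4).

```bash
cat > h.py <<'E'
import numpy as np,cv2
from cell import sensors,imaging
def back(n,px,z):
    c=imaging.camera_info(n);K,R,t=(np.array(c[k]) for k in("intrinsics","R","t"))
    d=np.array([(px[0]-K[0,2])/K[0,0],(px[1]-K[1,2])/K[1,1],1.])
    if n=="wrist":
        r=np.hypot(*d[:2]);d=np.array([*(d[:2]/r*np.sin(r)),np.cos(r)]) if r>0 else d
    o=-R.T@t;d=R.T@d
    return (o+d*(z-o[2])/d[2])[:2]
def proj(n,X):
    c=imaging.camera_info(n);K,R,t=(np.array(c[k]) for k in("intrinsics","R","t"))
    p=R@np.array(X)+t
    if n=="wrist":
        a=np.arctan2(np.hypot(p[0],p[1]),p[2]);u=p[:2]/np.hypot(p[0],p[1])*a
    else:u=p[:2]/p[2]
    return K[0,0]*u[0]+K[0,2],K[1,1]*u[1]+K[1,2]
E
python3 - <<'E'
from h import *
from scipy.spatial.transform import Rotation as Ro
f=lambda x,y:(275+(x+.5)/7-.5,155+(y+.5)/7-.5)
print("jig",back("top",f(325,452),.04),"stand",back("top",f(555,202),.07),"cap",back("top",f(578,160),.126),"sq",back("top",f(149,171),.04))
print("corners",[back("top",f(*p),.07) for p in((455,122),(632,98),(655,285),(478,305))])
j=back("top",f(325,452),.04);s=back("top",f(555,202),.07)
print(proj("scene",[*j,.04]),proj("scene",[*s,.07]),proj("scene",[*back("top",f(578,160),.126),.126]))
print(Ro.from_rotvec(sensors.read_state()["eef_rot"]).as_matrix().round(3))
c=imaging.camera_info("wrist");print(c["R"].round(2),-c["R"].T@c["t"],c["intrinsics"])
E
```

```text
jig [ 0.39502199 -0.37079273] stand [ 0.45228941 -0.42752298] cap [ 0.45340463 -0.42813727] sq [ 0.46695303 -0.32814272]
corners [array([ 0.47242066, -0.40371527]), array([ 0.47731407, -0.44692602]), array([ 0.43147142, -0.45125736]), array([ 0.42757322, -0.40817627])]
(np.float64(350.1320300847616), np.float64(264.68527103087)) (np.float64(403.4978086788278), np.float64(243.07604320712952)) (np.float64(408.1383493357754), np.float64(208.89958523033275))
[[ 0.941  0.338 -0.001]
 [ 0.338 -0.941  0.001]
 [-0.    -0.002 -1.   ]]
[[ 0.34 -0.94 -0.  ]
 [-0.91 -0.33  0.26]
 [-0.24 -0.08 -0.97]] [ 0.2800901  -0.58945851  0.3740393 ] [[371.64829954   0.         312.8976325 ]
 [  0.         371.64829954 234.43095325]
 [  0.           0.           1.        ]]
```

```bash
python3 - <<'E'
import cv2
b=cv2.imread("pics/scene0.png")[200:300,320:430]
cv2.imwrite("pics/cs.png",cv2.resize(b,(660,600),interpolation=cv2.INTER_CUBIC))
E
```

```text
(no output)
```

View pics/cs.png

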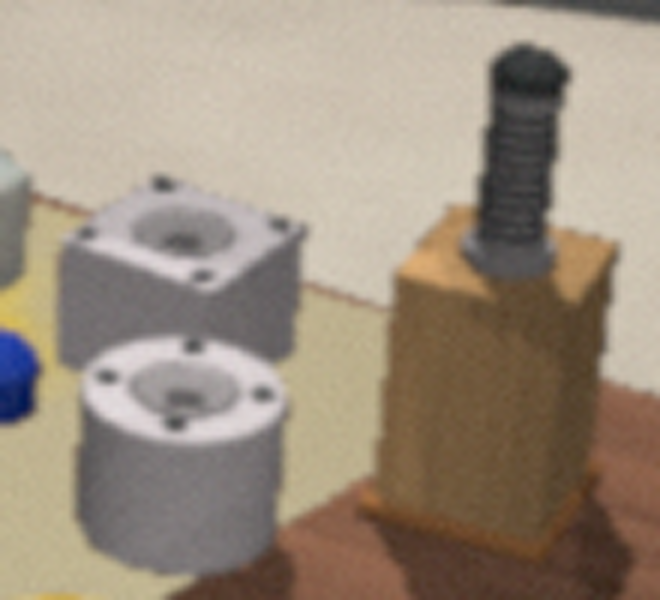

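Emit:
drive_tool(deltas=[{"x":20,"y":15,"grip":85},{"x":50,"y":40},{"x":80,"y":65},{"x":110,"y":85},{"x":140,"y":110},{"x":160,"y":125},{"x":160,"y":125}])

```text
validation failed for argument at $.de...
```

```bash
python3 - <<'E'
from h import *
s=sensors.read_state();print(s["time_s"],s["joint_positions"].round(3),s["position"],s["force"])
a=imaging.snapshot("top")[...,::-1];b=imaging.snapshot("wrist")[...,::-1]
cv2.imwrite("pics/m1.png",cv2.resize(np.hstack([a,b]),(800,300),interpolation=cv2.INTER_AREA))
E
```

```text
0.1 [ 1.16   0.537 -0.004  1.539  0.003  1.067 -0.071] [ 0.21951315 -0.61122011  0.23050219] [-0.36144593 -0.12819205 -0.1866925 ]
```

View pics/m1.png

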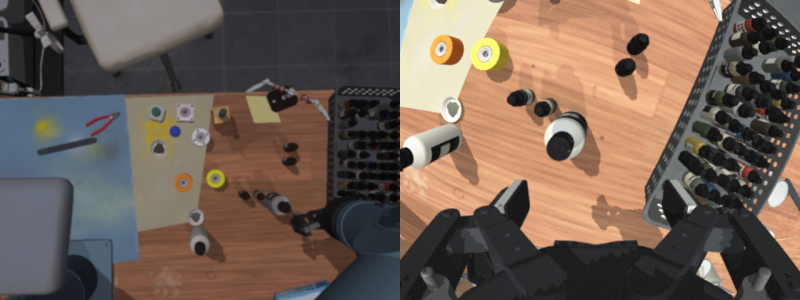

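The wrong call format was refused and nothing moved. Bottles stand under the path at about (285,205) in the left half of the picture, so I keep the height at 0.23.

Emit:
drive_tool(deltas=[{"x":20,"y":15,"z":0,"wx":0,"wy":0,"wz":0,"grip":85},{"x":50,"y":40,"z":0,"wx":0,"wy":0,"wz":0,"grip":85},{"x":80,"y":65,"z":0,"wx":0,"wy":0,"wz":0,"grip":85},{"x":110,"y":85,"z":0,"wx":0,"wy":0,"wz":0,"grip":85},{"x":140,"y":110,"z":0,"wx":0,"wy":0,"wz":0,"grip":85},{"x":160,"y":125,"z":0,"wx":0,"wy":0,"wz":0,"grip":85},{"x":160,"y":125,"z":0,"wx":0,"wy":0,"wz":0,"grip":85}])

```text
time_s: 1.08
position: [0.3819, -0.4848, 0.2311]
eef_rot: [-3.093, -0.546, -0.001]
force: [-0.6, -0.5, -0.0]
grip_width: 0.0852
finger_force: 0.0
```

```bash
python3 - <<'E'
from h import *
s=sensors.read_state();print(s["time_s"],s["joint_positions"].round(3),s["position"],s["force"])
b=imaging.snapshot("wrist")[...,::-1]
a=imaging.snapshot("top")[...,::-1]
for n,X in dict(jig=(.395,-.371,.04),st=(.4525,-.4278,.07),cap=(.4534,-.4281,.126)).items():print(n,proj("wrist",X))
cv2.imwrite("pics/w2.png",b);cv2.imwrite("pics/m2.png",np.vstack([cv2.resize(a,(400,300)),cv2.resize(b,(400,300))]))
cv2.imwrite("pics/m2.png",np.hstack([a[:,:400],b[:,240:640]]))
E
```

```text
1.075 [ 0.869  0.481 -0.052  1.628  0.027  1.033 -0.412] [ 0.3818666  -0.48478367  0.23110681] [-0.62982791 -0.51735025 -0.00231212]
jig (np.float64(200.42590219401006), np.float64(150.8836006496959))
st (np.float64(274.926125071419), np.float64(107.22899447356392))
cap (np.float64(267.23920555573426), np.float64(99.5363819286764))
```

View pics/m2.png

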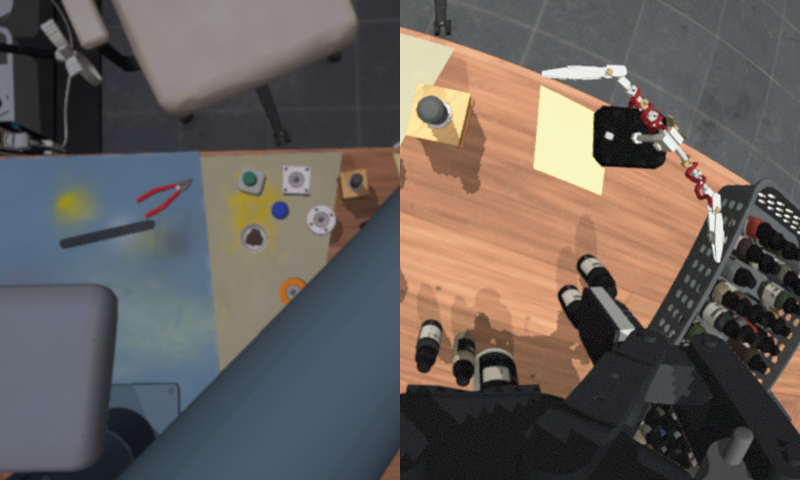

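Left half: the forearm comes close to the lamp head, whose edge is at column 115. Right half: the punch stands in its stand at about (433,108), which is full wrist image (273,108), close to the prediction. I check the lamp clearance before going on.

```bash
python3 - <<'E'
from h import *
for X in [(0,0,.6),(.2,-.23,.58),(.32,-.23,.58),(.2,-.23,.64),(.32,-.23,.64),(.15,-.15,.65),(0,0,.3)]:print(X,np.round(proj("top",X)))
for z in(.7,.65,.6,.55,.5):print(z,[np.round(back("top",p,z),3) for p in((130,470),(200,400),(300,300),(380,220))])
# wrist refine: stand, cap by image
w=cv2.imread("pics/w2.png")
print(back("wrist",(273,107),.126))
# hough circles around jig
g=cv2.cvtColor(w,cv2.COLOR_BGR2GRAY)
for n,c,r in(("jig",(200,151),45),("cap",(267,100),40)):
    x,y=c;k=8
    p=cv2.resize(w[y-r:y+r,x-r:x+r],None,fx=k,fy=k,interpolation=cv2.INTER_CUBIC)
    cv2.imwrite(f"pics/w_{n}.png",cv2.resize(p,(400,400)))
cv2.imwrite("pics/wj.png",np.hstack([cv2.imread("pics/w_jig.png"),cv2.imread("pics/w_cap.png")]))
E
```

```text
(0, 0, 0.6) [-256.  806.]
(0.2, -0.23, 0.58) [131. 451.]
(0.32, -0.23, 0.58) [130. 271.]
(0.2, -0.23, 0.64) [ 92. 493.]
(0.32, -0.23, 0.64) [ 91. 273.]
(0.15, -0.15, 0.65) [-69. 603.]
(0, 0, 0.3) [ 25. 536.]
0.7 [array([ 0.236, -0.273]), array([ 0.265, -0.304]), array([ 0.307, -0.348]), array([ 0.342, -0.384])]
0.65 [array([ 0.216, -0.255]), array([ 0.252, -0.292]), array([ 0.303, -0.347]), array([ 0.345, -0.391])]
0.6 [array([ 0.196, -0.237]), array([ 0.238, -0.281]), array([ 0.299, -0.345]), array([ 0.349, -0.398])]
0.55 [array([ 0.176, -0.218]), array([ 0.225, -0.27 ]), array([ 0.295, -0.344]), array([ 0.353, -0.404])]
0.5 [array([ 0.156, -0.2  ]), array([ 0.211, -0.258]), array([ 0.291, -0.343]), array([ 0.357, -0.411])]
[ 0.44983264 -0.43344347]
```

View pics/wj.png

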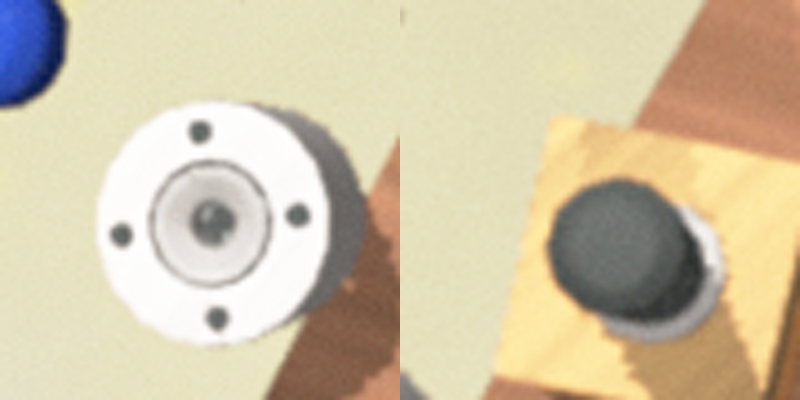

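Emit:
drive_tool(deltas=[{"x":0,"y":0,"z":0,"wx":0,"wy":0,"wz":1.25,"grip":85},{"x":0,"y":0,"z":0,"wx":0,"wy":0,"wz":2.5,"grip":85},{"x":0,"y":0,"z":0,"wx":0,"wy":0,"wz":2.5,"grip":85}])

```text
time_s: 1.55
position: [0.378, -0.488, 0.2312]
eef_rot: [2.957, 1.062, -0.001]
force: [0.1, -0.4, -0.8]
grip_width: 0.085
finger_force: 0.0
```

```bash
python3 - <<'E'
from h import *
s=sensors.read_state();print(s["time_s"],s["joint_positions"].round(3),s["position"],s["joint_torque"].round(1))
b=imaging.snapshot("wrist")[...,::-1];cv2.imwrite("pics/w3.png",b)
s=sensors.read_state();print(s["position"])
for n,X in dict(jig=(.395,-.371,.04),st=(.4525,-.4278,.07),cap=(.4534,-.4281,.126)).items():print(n,proj("wrist",X))
E
```

```text
1.55 [ 0.929  0.485 -0.125  1.624  0.068  1.037 -0.098] [ 0.37795314 -0.48804617  0.2311734 ] [  0.  -55.   -1.1 -25.5   0.1   0.    0.9]
[ 0.37826595 -0.48781507  0.23116588]
jig (np.float64(225.51465239636298), np.float64(114.70734292797447))
st (np.float64(314.6963410767204), np.float64(99.94663909886461))
cap (np.float64(316.2461205224334), np.float64(90.81900348930628))
```

Emit:
drive_tool(deltas=[{"x":0,"y":0,"z":0,"wx":0,"wy":0,"wz":1.25,"grip":85},{"x":0,"y":0,"z":0,"wx":0,"wy":0,"wz":2.5,"grip":85},{"x":0,"y":0,"z":0,"wx":0,"wy":0,"wz":3.75,"grip":85},{"x":0,"y":0,"z":0,"wx":0,"wy":0,"wz":5,"grip":85},{"x":0,"y":0,"z":0,"wx":0,"wy":0,"wz":6.25,"grip":85},{"x":0,"y":0,"z":0,"wx":0,"wy":0,"wz":7.5,"grip":85},{"x":15,"y":15,"z":0,"wx":0,"wy":0,"wz":7.5,"grip":85},{"x":30,"y":25,"z":0,"wx":0,"wy":0,"wz":7.5,"grip":85},{"x":30,"y":25,"z":0,"wx":0,"wy":0,"wz":7.5,"grip":85},{"x":30,"y":25,"z":0,"wx":0,"wy":0,"wz":7.5,"grip":85}])

```text
time_s: 2.85
position: [0.4097, -0.4618, 0.2313]
eef_rot: [-2.025, -2.401, 0.001]
force: [-0.6, 0.2, 0.2]
grip_width: 0.0852
finger_force: 0.0
```

```bash
python3 - <<'E'
from h import *
s=sensors.read_state();print(s["time_s"],s["joint_positions"].round(3),s["position"],s["joint_torque"].round(1))
P={k:proj("wrist",X) for k,X in dict(jig=(.395,-.371,.04),st=(.4525,-.4278,.07),cap=(.4534,-.4281,.126)).items()};print(P)
b=imaging.snapshot("wrist")[...,::-1];cv2.imwrite("pics/w4.png",b)
a=imaging.snapshot("top")[...,::-1];cv2.imwrite("pics/t4.png",a)
for p in P.values():cv2.drawMarker(b,(int(p[0]),int(p[1])),(0,0,255),0,6)
cv2.imwrite("pics/m4.png",np.hstack([a[160:,:400],b[:320,120:520]]))
print(sensors.read_state()["position"])
E
```

```text
2.85 [ 1.03   0.507 -0.36   1.613  0.199  1.057  0.783] [ 0.40968859 -0.46180553  0.23125008] [ -1.  -55.1  -4.7 -25.3  -0.1  -0.   -0. ]
{'jig': (np.float64(314.7649306675479), np.float64(108.09339099511064)), 'st': (np.float64(371.524243974383), np.float64(185.3610696254476)), 'cap': (np.float64(385.189670537327), np.float64(196.55252407083958))}Traceback (most recent call last):
  File "<stdin>", line 6, in <module>
cv2.error: OpenCV(4.12.0) :-1: error: (-5:Bad argument) in function 'drawMarker'
> Overload resolution failed:
>  - Layout of the output array img is incompatible with cv::Mat
>  - Expected Ptr<cv::UMat> for argument 'img'
```

```bash
python3 - <<'E'
import cv2,numpy as np
a=cv2.imread("pics/t4.png");b=cv2.imread("pics/w4.png")
A=cv2.resize(a[160:480,0:400],(300,240))
A=np.vstack([A,np.zeros((360,300,3),np.uint8)])
B=cv2.resize(b[80:230,290:415],(500,600),interpolation=cv2.INTER_CUBIC)
for p in((314.8,108.1),(371.5,185.4),(385.2,196.6)):cv2.circle(B,(int((p[0]-290)*4),int((p[1]-80)*4)),3,(0,0,255),1)
cv2.imwrite("pics/m4.png",np.hstack([A,B]))
E
```

```text
(no output)
```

View pics/m4.png

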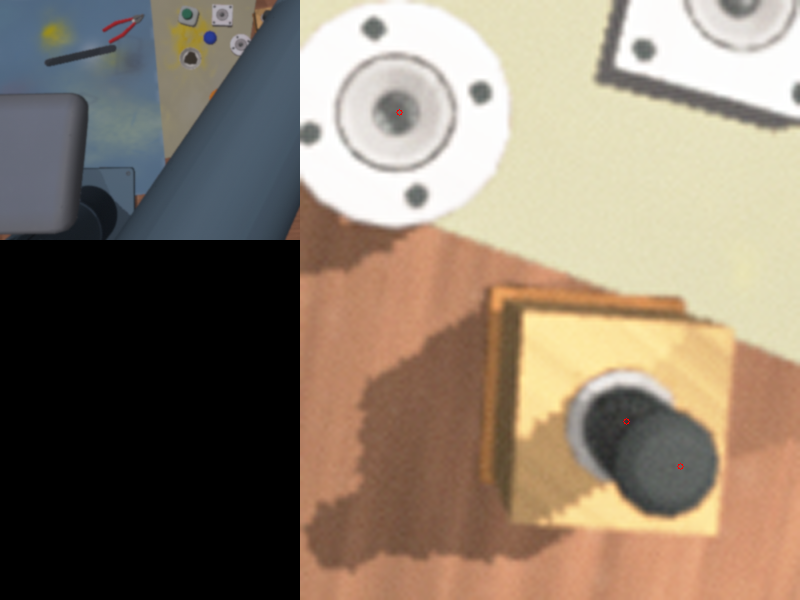

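The forearm is now clear of the lamp. Predicted points (red) lie on the funnel at (397,113) and the stand top at (622,424); the cap centre is at (667,463), about 2 mm off.

```bash
python3 - <<'E'
from h import *
s=sensors.read_state();print(s["time_s"],s["position"])
f=lambda x,y:(290+(x-300+.5)/4-.5,80+(y+.5)/4-.5)
for n,p,z in(("jig",(397,113),.04),("st",(622,424),.07),("cap",(667,463),.126),("collar",(621,425),.075)):print(n,f(*p),back("wrist",f(*p),z))
E
```

```text
2.95 [ 0.40911789 -0.46227929  0.23122868]
jig (313.875, 107.875) [ 0.39366764 -0.37141432]
st (370.125, 185.625) [ 0.45081244 -0.42874791]
cap (381.375, 195.375) [ 0.45003771 -0.42829953]
collar (369.875, 185.875) [ 0.44977509 -0.4284861 ]
```

Emit:
drive_tool(deltas=[{"x":15,"y":12,"z":0,"wx":0,"wy":0,"wz":0,"grip":85},{"x":30,"y":24,"z":0,"wx":0,"wy":0,"wz":0,"grip":85},{"x":41,"y":33,"z":-15,"wx":0,"wy":0,"wz":0,"grip":60},{"x":41,"y":33,"z":-40,"wx":0,"wy":0,"wz":0,"grip":60},{"x":41,"y":33,"z":-65,"wx":0,"wy":0,"wz":0,"grip":60},{"x":41,"y":33,"z":-80,"wx":0,"wy":0,"wz":0,"grip":60},{"x":41,"y":33,"z":-80,"wx":0,"wy":0,"wz":0,"grip":60},{"x":41,"y":33,"z":-80,"wx":0,"wy":0,"wz":0,"grip":60},{"x":41,"y":33,"z":-80,"wx":0,"wy":0,"wz":0,"grip":60}])

```text
time_s: 4.08
position: [0.4513, -0.4292, 0.1523]
eef_rot: [2.023, 2.401, -0.0]
force: [-0.1, 0.1, 0.7]
grip_width: 0.0602
finger_force: 0.0
```

```bash
python3 - <<'E'
from h import *
from scipy.spatial.transform import Rotation as Ro
s=sensors.read_state();print(s["time_s"],s["joint_positions"].round(3),s["position"],s["joint_torque"].round(1))
R=Ro.from_rotvec(s["eef_rot"]).as_matrix();print(R.round(3))
P={k:proj("wrist",X) for k,X in dict(jig=(.394,-.3712,.04),cap=(.4505,-.4285,.126),tcp=s["position"]).items()};print(P)
b=imaging.snapshot("wrist")[...,::-1].copy();cv2.imwrite("pics/w5.png",b)
a=imaging.snapshot("scene")[...,::-1].copy();cv2.imwrite("pics/s5.png",a)
for p in P.values():cv2.circle(b,(int(p[0]+.5),int(p[1]+.5)),2,(0,0,255),1)
cv2.imwrite("pics/m5.png",np.hstack([cv2.resize(b[120:480,180:480],(500,600)),cv2.resize(a[160:320,330:410+0],(300,600))]))
E
```

```text
4.075 [ 0.935  0.605 -0.348  1.663  0.248  0.915  0.662] [ 0.45126432 -0.42916608  0.15229245] [ -0.1 -57.6  -4.6 -22.7   0.   -0.   -0. ]
[[-0.169  0.986  0.001]
 [ 0.986  0.169 -0.001]
 [-0.001  0.001 -1.   ]]
{'jig': (np.float64(245.8771921373413), np.float64(136.2150000354334)), 'cap': (np.float64(312.9022259495443), np.float64(272.35236894885963)), 'tcp': (np.float64(314.4885350460374), np.float64(296.1217288836948))}
```

View pics/m5.png

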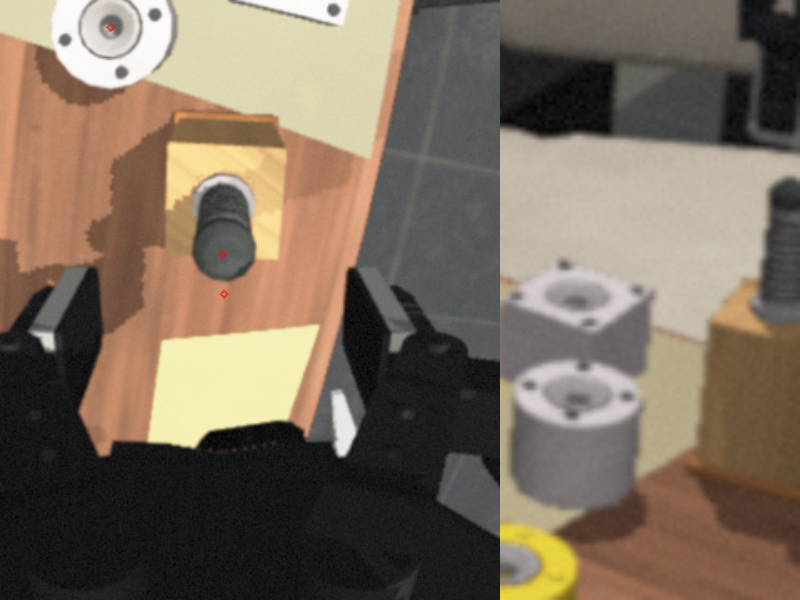

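Predicted and seen positions agree: the cap is at (223,248) and the funnel at (110,26), with the fingers either side of the punch. I descend and grip.

Emit:
drive_tool(deltas=[{"x":-0.5,"y":1.5,"z":-15,"wx":0,"wy":0,"wz":0,"grip":60},{"x":-0.5,"y":1.5,"z":-35,"wx":0,"wy":0,"wz":0,"grip":60},{"x":-0.5,"y":1.5,"z":-55,"wx":0,"wy":0,"wz":0,"grip":60},{"x":-0.5,"y":1.5,"z":-68,"wx":0,"wy":0,"wz":0,"grip":60},{"x":-0.5,"y":1.5,"z":-69,"wx":0,"wy":0,"wz":0,"grip":60},{"x":-0.5,"y":1.5,"z":-69,"wx":0,"wy":0,"wz":0,"grip":60},{"x":-0.5,"y":1.5,"z":-69,"wx":0,"wy":0,"wz":0,"grip":40},{"x":-0.5,"y":1.5,"z":-69,"wx":0,"wy":0,"wz":0,"grip":26}])

```text
time_s: 5.18
position: [0.4505, -0.4275, 0.0829]
eef_rot: [2.024, 2.401, -0.0]
force: [-0.2, -0.2, 0.3]
grip_width: 0.0261
finger_force: 0.0
```

Emit:
drive_tool(deltas=[{"x":0,"y":0,"z":0,"wx":0,"wy":0,"wz":0,"grip":22},{"x":0,"y":0,"z":0,"wx":0,"wy":0,"wz":0,"grip":18},{"x":0,"y":0,"z":0,"wx":0,"wy":0,"wz":0,"grip":14},{"x":0,"y":0,"z":0,"wx":0,"wy":0,"wz":0,"grip":8},{"x":0,"y":0,"z":0,"wx":0,"wy":0,"wz":0,"grip":5},{"x":0,"y":0,"z":0,"wx":0,"wy":0,"wz":0,"grip":5}])

```text
time_s: 5.92
position: [0.4508, -0.4273, 0.0827]
eef_rot: [2.023, 2.402, 0.001]
force: [1.9, 0.1, 4.3]
grip_width: 0.0168
finger_force: 58.4
```

Emit:
drive_tool(deltas=[{"x":0,"y":0,"z":5,"wx":0,"wy":0,"wz":0,"grip":5},{"x":0,"y":0,"z":15,"wx":0,"wy":0,"wz":0,"grip":5},{"x":0,"y":0,"z":30,"wx":0,"wy":0,"wz":0,"grip":5},{"x":0,"y":0,"z":45,"wx":0,"wy":0,"wz":0,"grip":5},{"x":0,"y":0,"z":60,"wx":0,"wy":0,"wz":0,"grip":5},{"x":0,"y":0,"z":72,"wx":0,"wy":0,"wz":0,"grip":5},{"x":0,"y":0,"z":80,"wx":0,"wy":0,"wz":0,"grip":5},{"x":-14,"y":14,"z":80,"wx":0,"wy":0,"wz":0,"grip":5},{"x":-30,"y":30,"z":80,"wx":0,"wy":0,"wz":0,"grip":5},{"x":-45,"y":45,"z":75,"wx":0,"wy":0,"wz":0,"grip":5},{"x":-54,"y":54,"z":68,"wx":0,"wy":0,"wz":0,"grip":5},{"x":-57,"y":57,"z":60,"wx":0,"wy":0,"wz":0,"grip":5},{"x":-57,"y":57,"z":60,"wx":0,"wy":0,"wz":0,"grip":5},{"x":-57,"y":57,"z":60,"wx":0,"wy":0,"wz":0,"grip":5},{"x":-57,"y":57,"z":60,"wx":0,"wy":0,"wz":0,"grip":5}])

```text
time_s: 7.8
position: [0.3938, -0.3707, 0.1425]
eef_rot: [2.024, 2.402, 0.0]
force: [0.0, 0.8, -3.8]
grip_width: 0.0166
finger_force: 59.1
```

```bash
python3 - <<'E'
from h import *
s=sensors.read_state();print(s["time_s"],s["joint_positions"].round(3),s["position"],s["force"],s["wrist_torque"],s["grip_width"])
b=imaging.snapshot("wrist")[...,::-1];a=imaging.snapshot("scene")[...,::-1];c=imaging.snapshot("top")[...,::-1]
for n,i in(("w6",b),("s6",a),("t6",c)):cv2.imwrite(f"pics/{n}.png",i)
x,y=.394,-.3712
tip=(.394,-.3706,.068)
print("wrist jig",proj("wrist",(x,y,.04)),"tip",proj("wrist",tip),"scene jig",proj("scene",(x,y,.04)),"tip",proj("scene",tip),proj("scene",(tip[0],tip[1],.186)))
A=cv2.resize(a[180:300,290:390],(500,600),interpolation=cv2.INTER_CUBIC)
B=cv2.resize(b[130:370,240:360],(300,600),interpolation=cv2.INTER_CUBIC)
cv2.imwrite("pics/m6.png",np.hstack([A,B]))
E
```

```text
7.8 [ 0.957  0.498 -0.366  1.885  0.24   0.801  0.634] [ 0.39375374 -0.37066484  0.14251193] [ 0.04948462  0.75576262 -3.79073691] [ 0.02235235 -0.02184943  0.05416944] 0.016582390010113985
wrist jig (np.float64(314.4607441264604), np.float64(235.24845359189635)) tip (np.float64(314.8255693803257), np.float64(246.17183369484198)) scene jig (np.float64(350.0208738065222), np.float64(265.0489309742318)) tip (np.float64(350.76117382479305), np.float64(248.50243730655527)) (np.float64(355.7463349488431), np.float64(173.21776106410294))
```

View pics/m6.png

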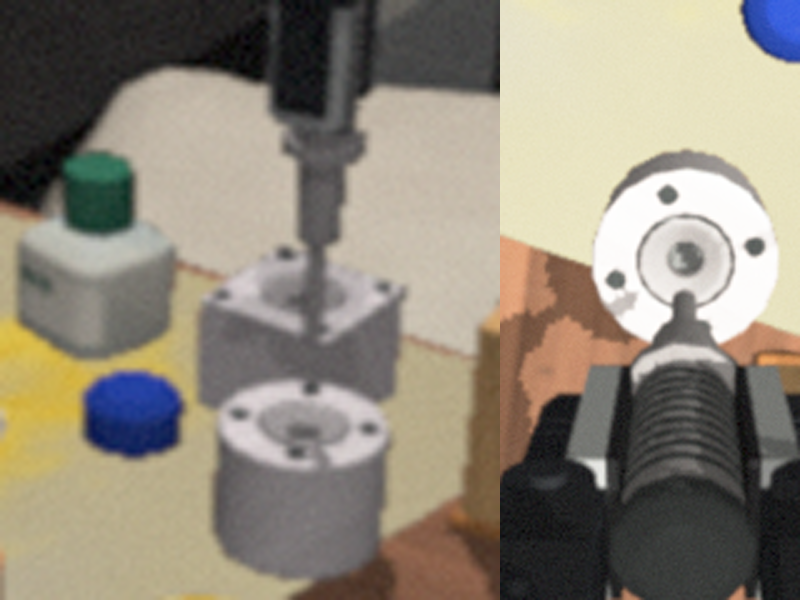

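The tip hangs over the funnel: the wrist view shows the funnel at (314,234) and the tip at (314,247). It is about 1 mm short in y. I correct that and lower it.

Emit:
drive_tool(deltas=[{"x":0,"y":1,"z":-4,"wx":0,"wy":0,"wz":0,"grip":5},{"x":0,"y":1,"z":-12,"wx":0,"wy":0,"wz":0,"grip":5},{"x":0,"y":1,"z":-20,"wx":0,"wy":0,"wz":0,"grip":5},{"x":0,"y":1,"z":-24,"wx":0,"wy":0,"wz":0,"grip":5},{"x":0,"y":1,"z":-26,"wx":0,"wy":0,"wz":0,"grip":5},{"x":0,"y":1,"z":-28,"wx":0,"wy":0,"wz":0,"grip":5},{"x":0,"y":1,"z":-30,"wx":0,"wy":0,"wz":0,"grip":5},{"x":0,"y":1,"z":-32,"wx":0,"wy":0,"wz":0,"grip":5},{"x":0,"y":1,"z":-33,"wx":0,"wy":0,"wz":0,"grip":5},{"x":0,"y":1,"z":-34,"wx":0,"wy":0,"wz":0,"grip":5},{"x":0,"y":1,"z":-34,"wx":0,"wy":0,"wz":0,"grip":5}])

```text
time_s: 9.32
position: [0.3932, -0.3692, 0.1082]
eef_rot: [-2.024, -2.402, -0.0]
force: [-0.4, 0.8, -3.7]
grip_width: 0.0168
finger_force: 59.1
```

Emit:
drive_tool(deltas=[{"x":0,"y":0,"z":-1,"wx":0,"wy":0,"wz":0,"grip":5},{"x":0,"y":0,"z":-2,"wx":0,"wy":0,"wz":0,"grip":5},{"x":0,"y":0,"z":-3,"wx":0,"wy":0,"wz":0,"grip":5},{"x":0,"y":0,"z":-3,"wx":0,"wy":0,"wz":0,"grip":5}])

```text
time_s: 9.82
position: [0.3931, -0.3692, 0.1052]
eef_rot: [-2.024, -2.402, 0.0]
force: [-0.2, 0.1, -4.6]
grip_width: 0.0168
finger_force: 59.1
```

Emit:
drive_tool(deltas=[{"x":0,"y":0,"z":-1,"wx":0,"wy":0,"wz":0,"grip":5},{"x":0,"y":0,"z":-2,"wx":0,"wy":0,"wz":0,"grip":5},{"x":0,"y":0,"z":-3,"wx":0,"wy":0,"wz":0,"grip":5},{"x":0,"y":0,"z":-3,"wx":0,"wy":0,"wz":0,"grip":5}])

```text
time_s: 10.32
position: [0.3932, -0.3692, 0.1022]
eef_rot: [-2.024, -2.402, -0.0]
force: [-0.0, -0.2, -4.0]
grip_width: 0.0165
finger_force: 59.1
```

Emit:
drive_tool(deltas=[{"x":0,"y":0,"z":-1,"wx":0,"wy":0,"wz":0,"grip":5},{"x":0,"y":0,"z":-2,"wx":0,"wy":0,"wz":0,"grip":5},{"x":0,"y":0,"z":-3,"wx":0,"wy":0,"wz":0,"grip":5},{"x":0,"y":0,"z":-3,"wx":0,"wy":0,"wz":0,"grip":5}])

```text
time_s: 10.82
position: [0.3932, -0.3692, 0.0993]
eef_rot: [2.024, 2.402, -0.0]
force: [-0.5, 0.1, -3.6]
grip_width: 0.0169
finger_force: 59.2
```

Emit:
drive_tool(deltas=[{"x":0,"y":0,"z":-1,"wx":0,"wy":0,"wz":0,"grip":5},{"x":0,"y":0,"z":-2,"wx":0,"wy":0,"wz":0,"grip":5},{"x":0,"y":0,"z":-2,"wx":0,"wy":0,"wz":0,"grip":5}])

```text
time_s: 11.2
position: [0.3936, -0.3695, 0.0981]
eef_rot: [2.024, 2.402, -0.0]
force: [-1.8, 0.8, 4.6]
grip_width: 0.0167
finger_force: 60.0
```

Contact at TCP z of about 0.098. I press on in small steps.

Emit:
drive_tool(deltas=[{"x":0,"y":0,"z":-0.5,"wx":0,"wy":0,"wz":0,"grip":5},{"x":0,"y":0,"z":-1,"wx":0,"wy":0,"wz":0,"grip":5},{"x":0,"y":0,"z":-1,"wx":0,"wy":0,"wz":0,"grip":5}])

```text
time_s: 11.58
position: [0.3936, -0.3695, 0.0971]
eef_rot: [2.024, 2.402, -0.001]
force: [-1.9, 1.6, 5.6]
grip_width: 0.0165
finger_force: 60.0
```

Emit:
drive_tool(deltas=[{"x":0,"y":0,"z":-0.5,"wx":0,"wy":0,"wz":0,"grip":5},{"x":0,"y":0,"z":-1,"wx":0,"wy":0,"wz":0,"grip":5},{"x":0,"y":0,"z":-1.5,"wx":0,"wy":0,"wz":0,"grip":5},{"x":0,"y":0,"z":-1.5,"wx":0,"wy":0,"wz":0,"grip":5}])

```text
time_s: 12.08
position: [0.3936, -0.3696, 0.0959]
eef_rot: [2.024, 2.401, -0.001]
force: [-2.4, 2.0, 6.9]
grip_width: 0.0168
finger_force: 60.2
```

Emit:
drive_tool(deltas=[{"x":0,"y":0,"z":-0.5,"wx":0,"wy":0,"wz":0,"grip":5},{"x":0,"y":0,"z":-1,"wx":0,"wy":0,"wz":0,"grip":5},{"x":0,"y":0,"z":-1.5,"wx":0,"wy":0,"wz":0,"grip":5},{"x":0,"y":0,"z":-1.5,"wx":0,"wy":0,"wz":0,"grip":5}])

```text
time_s: 12.58
position: [0.3935, -0.3695, 0.094]
eef_rot: [2.024, 2.402, -0.0]
force: [-1.4, 0.4, 3.1]
grip_width: 0.0166
finger_force: 59.9
```

Emit:
drive_tool(deltas=[{"x":0,"y":0,"z":-0.3,"wx":0,"wy":0,"wz":0,"grip":5},{"x":0,"y":0,"z":-0.6,"wx":0,"wy":0,"wz":0,"grip":5},{"x":0,"y":0,"z":-0.6,"wx":0,"wy":0,"wz":0,"grip":5}])

```text
time_s: 12.95
position: [0.3929, -0.369, 0.0922]
eef_rot: [-2.024, -2.402, -0.0]
force: [0.4, -0.5, -4.3]
grip_width: 0.0166
finger_force: 59.1
```

It tripped: the force dropped back to the punch's weight at 6.1 mm of travel. I go 0.4 mm farther to be sure, then lift straight out.

Emit:
drive_tool(deltas=[{"x":0,"y":0,"z":-0.4,"wx":0,"wy":0,"wz":0,"grip":5},{"x":0,"y":0,"z":-0.4,"wx":0,"wy":0,"wz":0,"grip":5}])

```text
time_s: 13.2
position: [0.3931, -0.3692, 0.0921]
eef_rot: [-2.024, -2.402, 0.0]
force: [0.0, 0.4, -4.6]
grip_width: 0.0169
finger_force: 59.1
```

Emit:
drive_tool(deltas=[{"x":0,"y":0,"z":3,"wx":0,"wy":0,"wz":0,"grip":5},{"x":0,"y":0,"z":10,"wx":0,"wy":0,"wz":0,"grip":5},{"x":0,"y":0,"z":20,"wx":0,"wy":0,"wz":0,"grip":5},{"x":0,"y":0,"z":32,"wx":0,"wy":0,"wz":0,"grip":5},{"x":0,"y":0,"z":45,"wx":0,"wy":0,"wz":0,"grip":5},{"x":0,"y":0,"z":58,"wx":0,"wy":0,"wz":0,"grip":5},{"x":0,"y":0,"z":70,"wx":0,"wy":0,"wz":0,"grip":5},{"x":12,"y":-12,"z":72,"wx":0,"wy":0,"wz":0,"grip":5},{"x":27,"y":-27,"z":72,"wx":0,"wy":0,"wz":0,"grip":5},{"x":42,"y":-42,"z":72,"wx":0,"wy":0,"wz":0,"grip":5},{"x":53,"y":-54,"z":72,"wx":0,"wy":0,"wz":0,"grip":5},{"x":57,"y":-58,"z":72,"wx":0,"wy":0,"wz":0,"grip":5},{"x":57,"y":-58,"z":72,"wx":0,"wy":0,"wz":0,"grip":5},{"x":57,"y":-58,"z":72,"wx":0,"wy":0,"wz":0,"grip":5},{"x":57,"y":-58,"z":72,"wx":0,"wy":0,"wz":0,"grip":5}])

```text
time_s: 15.08
position: [0.4498, -0.4269, 0.1643]
eef_rot: [-2.024, -2.402, 0.0]
force: [-0.2, 0.3, -5.2]
grip_width: 0.0164
finger_force: 59.1
```

Emit:
drive_tool(deltas=[{"x":0.5,"y":-0.5,"z":-10,"wx":0,"wy":0,"wz":0,"grip":5},{"x":0.5,"y":-0.5,"z":-22,"wx":0,"wy":0,"wz":0,"grip":5},{"x":0.5,"y":-0.5,"z":-34,"wx":0,"wy":0,"wz":0,"grip":5},{"x":0.5,"y":-0.5,"z":-44,"wx":0,"wy":0,"wz":0,"grip":5},{"x":0.5,"y":-0.5,"z":-50,"wx":0,"wy":0,"wz":0,"grip":5},{"x":0.5,"y":-0.5,"z":-53,"wx":0,"wy":0,"wz":0,"grip":5},{"x":0.5,"y":-0.5,"z":-56,"wx":0,"wy":0,"wz":0,"grip":5},{"x":0.5,"y":-0.5,"z":-57,"wx":0,"wy":0,"wz":0,"grip":5},{"x":0.5,"y":-0.5,"z":-57,"wx":0,"wy":0,"wz":0,"grip":5}])

```text
time_s: 16.2
position: [0.4508, -0.4278, 0.1075]
eef_rot: [2.024, 2.402, -0.0]
force: [-0.2, 0.6, -3.7]
grip_width: 0.0168
finger_force: 59.1
```

Emit:
drive_tool(deltas=[{"x":0,"y":0,"z":-5,"wx":0,"wy":0,"wz":0,"grip":5},{"x":0,"y":0,"z":-10,"wx":0,"wy":0,"wz":0,"grip":5},{"x":0,"y":0,"z":-16,"wx":0,"wy":0,"wz":0,"grip":5},{"x":0,"y":0,"z":-21,"wx":0,"wy":0,"wz":0,"grip":5},{"x":0,"y":0,"z":-23,"wx":0,"wy":0,"wz":0,"grip":5},{"x":0,"y":0,"z":-23,"wx":0,"wy":0,"wz":0,"grip":5}])

```text
time_s: 16.95
position: [0.4507, -0.4277, 0.0841]
eef_rot: [-2.024, -2.402, -0.0]
force: [0.1, 0.1, -3.4]
grip_width: 0.0165
finger_force: 59.1
```

Emit:
drive_tool(deltas=[{"x":0,"y":0,"z":-0.6,"wx":0,"wy":0,"wz":0,"grip":5},{"x":0,"y":0,"z":-1.2,"wx":0,"wy":0,"wz":0,"grip":5},{"x":0,"y":0,"z":-1.2,"wx":0,"wy":0,"wz":0,"grip":5}])

```text
time_s: 17.32
position: [0.4507, -0.4278, 0.0831]
eef_rot: [2.024, 2.402, -0.0]
force: [0.2, -0.1, -4.4]
grip_width: 0.0171
finger_force: 59.1
```

Emit:
drive_tool(deltas=[{"x":0,"y":0,"z":-0.4,"wx":0,"wy":0,"wz":0,"grip":5},{"x":0,"y":0,"z":-0.6,"wx":0,"wy":0,"wz":0,"grip":5},{"x":0,"y":0,"z":-0.6,"wx":0,"wy":0,"wz":0,"grip":5}])

```text
time_s: 17.7
position: [0.4508, -0.4278, 0.0827]
eef_rot: [2.024, 2.402, -0.0]
force: [-0.4, -0.1, -1.6]
grip_width: 0.0169
finger_force: 59.2
```

The collar is touching the stand, as part of the weight is gone. I release slowly and rise.

Emit:
drive_tool(deltas=[{"x":0,"y":0,"z":0,"wx":0,"wy":0,"wz":0,"grip":17},{"x":0,"y":0,"z":0,"wx":0,"wy":0,"wz":0,"grip":19},{"x":0,"y":0,"z":0,"wx":0,"wy":0,"wz":0,"grip":22},{"x":0,"y":0,"z":0,"wx":0,"wy":0,"wz":0,"grip":30},{"x":0,"y":0,"z":0,"wx":0,"wy":0,"wz":0,"grip":45},{"x":0,"y":0,"z":0,"wx":0,"wy":0,"wz":0,"grip":60},{"x":0,"y":0,"z":3,"wx":0,"wy":0,"wz":0,"grip":60},{"x":0,"y":0,"z":15,"wx":0,"wy":0,"wz":0,"grip":60},{"x":0,"y":0,"z":30,"wx":0,"wy":0,"wz":0,"grip":60},{"x":0,"y":0,"z":50,"wx":0,"wy":0,"wz":0,"grip":60},{"x":0,"y":0,"z":68,"wx":0,"wy":0,"wz":0,"grip":60},{"x":0,"y":0,"z":68,"wx":0,"wy":0,"wz":0,"grip":60},{"x":0,"y":0,"z":68,"wx":0,"wy":0,"wz":0,"grip":60}])

```text
time_s: 19.32
position: [0.4504, -0.4276, 0.1502]
eef_rot: [-2.024, -2.402, 0.0]
force: [0.0, -0.3, -0.8]
grip_width: 0.0599
finger_force: 0.0
```

```bash
python3 - <<'E'
from h import *
s=sensors.read_state();print(s["time_s"],s["position"],s["force"])
b=imaging.snapshot("wrist")[...,::-1];o=cv2.imread("pics/w5.png")
a=imaging.snapshot("scene")[...,::-1];so=cv2.imread("pics/s5.png")
cv2.imwrite("pics/w9.png",b);cv2.imwrite("pics/s9.png",a)
# punch region change vs the same view before the grasp (cap patch), plus stand patch as reference
for n,A,B,(x0,x1,y0,y1) in(("cap w",o,b,(293,338,245,292)),("stand w",o,b,(275,355,185,215)),("cap s",so,a,(398,418,202,228)),("stand s",so,a,(383,424,245,292))):
    t=A[y0:y1,x0:x1];r=cv2.matchTemplate(np.ascontiguousarray(B[y0-15:y1+15,x0-15:x1+15]),np.ascontiguousarray(t),cv2.TM_CCOEFF_NORMED)
    _,m,_,l=cv2.minMaxLoc(r);print(n,round(m,3),l[0]-15,l[1]-15)
E
```

```text
19.325 [ 0.45036499 -0.42757319  0.15023345] [ 0.03206844 -0.33505722 -0.78053797]
cap w 0.981 0 6
stand w 0.982 1 3
cap s 0.985 0 0
stand s 0.989 0 0
```

The scene camera shows the punch cap in the same place as at the start (0 px shift), so the punch is upright and seated. The gripper is clear, so I hand in.

```bash
python3 -c "
from cell import order
print(order.hand_in())"
```

```text
the job is handed in; nothing more can be done
None
```

The punch was tripped in the round jig, stood back in its stand and released, and the job was handed in at about 19 s; hand-in returned no verdict, and the trip is inferred from the force drop at about 6 mm of travel.

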